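Unbolt and open the second leaf of the watchmaker's parts cabinet

ROBOT

A 6-joint arm with a two-finger parallel gripper is mounted at the origin on the work surface. World frame = base frame: x ahead of the robot, y to its left, z up, the work surface at z = 0. Lengths are in m, angles in rad, forces in N, time in s.
With the tool pointing down it reaches from about 0.35 to 0.925 m from the base axis. Payload 6.4 kg.
Tool frame: the origin (TCP) lies on the centre line of the jaws, within the pads' length; the fingertips stand 19 mm ahead of it and the grasp point (between the pads) is the TCP; z points along the fingers, y is the line along which they close (so a half turn about z gives the same grasp; the last joint's range is limited). The gripper opens to 85 mm and grips with 20 to 120 N. Pads are 22 mm wide; open, the fingers measure 114 mm over their backs; the gripper's body (76 mm by 85 mm) begins 54 mm behind the grasp point. The pads swing forward as they close: fully open they stand 13 mm farther back than shut.
Start: joints at [1.004, 0.245, 1.558, -0, 1.339, -0.174], TCP at [0.249, 0.601, 0.25] pointing down, gripper open.
Joint ranges: [-3.13, 3.13], [-1.02, 2.26], [0.13, 2.54], [-0.95, 4.09], [0.21, 2.88], [-2.74, 2.74]. Speed limits (rad/s): [2.57, 2.57, 3.14, 3.14, 3.14, 3.14].

INTERFACE

Orientations are given as a rotation vector (axis times angle).
In Python, from bench import ctrl, eyes gives the robot as it stands. The module is installed in compiled form; this text tells all that it offers.
- The arm moves only by the tool step_arm, never from a script. Its argument "increments" is a list that holds one entry, the list of rows, each a list of 7 numbers: the turn, a rotation vector about the tool's x, y, z in degrees, then the shift along the tool's x, y, z in cm, then the finger opening in cm, from 0 to 8.54. A call has exactly 10 rows; each row is the pose to reach, as a shift and turn from the pose commanded when the call began, along the tool's axes at that moment; what a row does not reach only later rows make up. A row lasts 1/8 s, in which the tool goes at most 62.5 mm and 10.7 degrees, less where a joint would pass 70% of its speed; a pose out of reach is approached as far as the arm can. A call with a gripper value outside its range is refused whole. The fingers move at their own pace and stop on an object; "newtons" is the grip in N (left out, the last holds). Time passes only in rows, so rows that repeat a pose let the fingers close, or fill a call up. It gives the time, the measured TCP pose, the force, the opening and the grip force at its end, in the units of the state.
- ctrl.sense(): the state, without advancing time (a new reading comes with each control period).
- eyes.read_camera(name): name is "scene" or "top"; returns a dict with "img" (420x560x3 uint8, blue, green, red), "range_z" (420x560 float32, m along the optical axis (not along the pixel's ray), 0 where there is no reading), "fovy" (degrees; the focal length in pixels is half the picture's height over the tangent of half this angle, whatever the lens; pixels are square), "cx", "cy" (the principal point, pixels), "D" ([k1, k2, p1, p2, k3] as OpenCV has them; the pictures are not rectified), "rvec" (rotation vector, rad) and "tvec" (3), from world to camera coordinates, as OpenCV has them. Camera axes: x right, y down, z forward; pixel columns grow to the right and rows downward; lengths in m; the calibration is good to about 2 mm. A picture is of the moment at which its call begins.
- ctrl.sign_off(): hands the job in; it is judged then, once.
The state is a dict: "time_s": time; "qpos": joint angles; "qd": joint speeds; "joint_efforts": joint torques, N m; "tool_pos": TCP position; "eef_rot": TCP orientation; "wrist_force": force on the tool from outside, world axes, zero at the start; "wrist_torque": the same for the moment, N m; "gripper_width": finger opening in m; "gripper_force": force on a finger pad.
Only numpy, scipy, OpenCV 4.12 (cv2) and the standard library are available. Lean on these libraries where they do the work, as an engineer would, in place of code of your own. Each camera call takes 0.05 s, during which the arm holds its last target. There are 200 camera calls.

TASK

One leaf of the small double-door parts cabinet on the watchmaker's bench already stands open; the other is still held shut by its bolt. Lift that bolt by its knob all the way up while the leaf is still shut, then swing the leaf open to about a right angle. Leave it standing open with the bolt still up.

Things in the scene. Friction and masses are not known exactly. Their poses are not given: they have to be found in the camera images.
- bolt_knob (a point): Centre of the bolt's upright black knob, 20 mm across, 45 mm tall, 174.5 mm above the bench when the bolt is down. It stands free on a flat steel arm (just below it, 14 mm wide), axis 45 mm before the leaf's face; 30 mm free all round. The bolt is a 10 mm steel rod down the shut leaf's face by its free edge, foot in a keeper. The other, open leaf has a bar handle and no bolt. Axes as leaf_hinge.
- leaf_hinge (a point): Point at bench height on the bolted leaf's upright hinge axis, at the leaf's outer edge in its front face's plane. Axes turn with the leaf: z up, -x out of its front, -y along it to the free edge. The knob's axis is at x -45, y -148 mm. Leaf 169 wide, 16 thick, top at 189 mm height. Cabinet fixed, grey, 340 wide, 160 deep, 200 mm high.
- bolt (a joint): Height of the bolt in m: 0 = fully down, 0.030 = up against its stop. It locks the leaf until raised about 0.016. It needs about 5 N to lift and stays where it is left by friction.
- leaf (a joint): Opening angle of the bolted leaf in rad: 0 = shut, 1.9 = its stop; it opens out of the cabinet's front, clockwise seen from above. It swings lightly (about 1 N at the knob) and stays where it is left; the knob may be used to pull it.

How it is judged:
On the way:
1. the bolt is raised at least 20 mm while the leaf is still shut (opened less than 0.15 rad) (value of joint bolt above 0.02 m and value of joint leaf below 0.15 rad), for 0.2 s.
At the end, for the whole second after the job is handed in: The bolted leaf stands at rest at least 1.25 rad (72 degrees) open, and its bolt is still raised at least 20 mm of its 30 mm (value of joint leaf above 1.25 rad and value of joint bolt above 0.02 m and velocity of joint leaf between -0.05 and 0.05 rad/s); the robot touches nothing.
It also fails if it takes over 45 s, if anything falls off the work surface, if the arm or the gripper's body presses on something with over 40 N, if the wrist force passes 120 N, or if a joint passes its speed limit or range.

## Working session

There is one attempt and no reset: what is moved stays moved. The work goes in short steps, Python scripts to look and compute and a tool call to move; the robot and the scene stay as the last step left them, time stands still between calls to the robot, and variables do not carry over. Pictures are saved under pics/ and viewed, at most 10 in all, crops included, and the job is handed in when it is done.

Besides the shell and the picture viewer there is one more tool, called after "Call:" by a JSON object that holds its "api" and its "payload". step_arm: Moves the arm, as the interface text tells. Its arguments: {"type":"object","properties":{"increments":{"type":"array","items":{"type":"array","items":{"type":"array","items":{"type":"number"}}}},"newtons":{"type":"number"}},"required":["increments"]}

```bash
mkdir -p pics
cat > h.py <<'E'
import numpy as np, cv2
from bench import ctrl, eyes
def cam(n):
    c=eyes.read_camera(n); H=c["img"].shape[0]
    f=H/2/np.tan(np.radians(c["fovy"])/2)
    c["K"]=np.array([[f,0,c["cx"]],[0,f,c["cy"]],[0,0,1]]); c["R"]=cv2.Rodrigues(np.array(c["rvec"],float))[0]
    c["t"]=np.array(c["tvec"],float).ravel(); c["D"]=np.array(c["D"],float); return c
def ray(c,uv):
    p=cv2.undistortPoints(np.array(uv,float).reshape(-1,1,2),c["K"],c["D"]).reshape(-1,2)
    d=np.c_[p,np.ones(len(p))]; return -c["R"].T@c["t"], d@c["R"]   # origin, dirs (z-depth 1)
def depthpts(c,uv):
    o,d=ray(c,uv); uv=np.array(uv,int).reshape(-1,2); return o+d*c["range_z"][uv[:,1],uv[:,0]][:,None]
def plane(c,uv,z):
    o,d=ray(c,uv); return o+d*((z-o[2])/d[:,2])[:,None]
def tri(c1,a,c2,b):
    o1,d1=ray(c1,a);o2,d2=ray(c2,b);d1=d1[0]/np.linalg.norm(d1[0]);d2=d2[0]/np.linalg.norm(d2[0])
    s=np.linalg.lstsq(np.c_[d1,-d2],o2-o1,rcond=None)[0]; p=o1+s[0]*d1;q=o2+s[1]*d2
    return (p+q)/2,np.linalg.norm(p-q)
E
python3 - <<'E'
from h import *
for n in("scene","top"):
    c=cam(n); cv2.imwrite(f"pics/{n}0.png",c["img"]); o,_=ray(c,[[0,0]]); print(n,o,c["fovy"],c["D"],(c["range_z"]>0).mean())
s=ctrl.sense(); print(s["tool_pos"],s["eef_rot"],s["gripper_width"],s["time_s"]); print(cv2.Rodrigues(np.array(s["eef_rot"],float))[0].round(3))
E
```

```text
scene [0.80403442 0.16488285 0.75105758] 46.8477807246305 [0.03849825 0.         0.         0.         0.        ] 0.9961267006802721
top [0.46173074 0.07778867 0.76643911] 52.734117388630835 [-0.12207442  0.          0.          0.          0.        ] 0.9958375850340137
[0.24856172 0.60008206 0.24927952] [-6.12960730e-01 -3.08060399e+00  2.59352880e-03] 0.08534795400181563 0.1
[[-0.924  0.383 -0.001]
 [ 0.383  0.924 -0.002]
 [ 0.    -0.002 -1.   ]]
```

View pics/scene0.png

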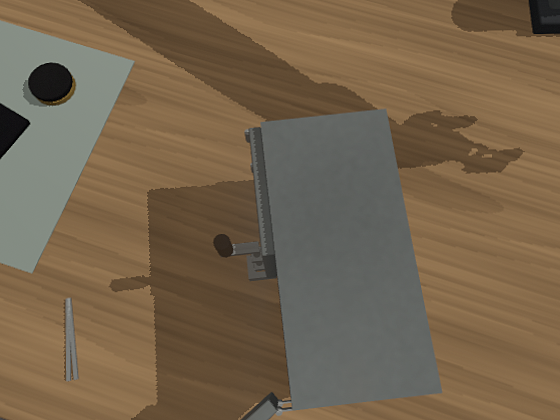

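View pics/top0.png

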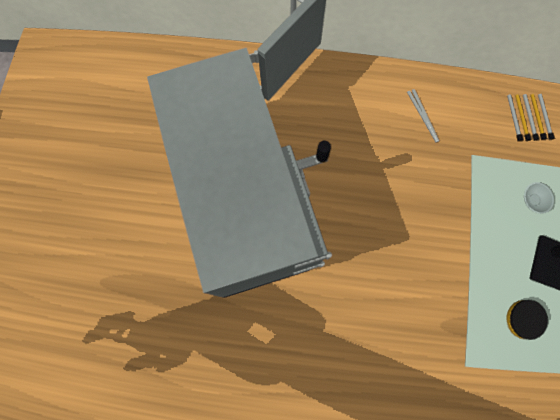

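The scene view shows the knob at about (223,245), with the shut leaf running along the cabinet's left edge. In it the cabinet's top corners are (262,121), (386,110), (441,391) and (292,409). The top view shows the knob at about (323,151), the leaf from (290,148) to (328,255), and the open leaf at the upper right.

Run:
```python
from h import *
C={n:cam(n) for n in("scene","top")}
g={"scene":(223,245),"top":(323,151)};cen={}
for n,c in C.items():
    u,v=g[n]; m=(c["img"].max(2)<60).astype(np.uint8)
    k,l,st,ce=cv2.connectedComponentsWithStats(m); i=l[v,u]; print(n,i,st[i],ce[i]); cen[n]=ce[i]
    ys,xs=np.where(l==i); P=depthpts(c,np.c_[xs,ys]); 
    print(" depth pts med",np.median(P,0).round(4),"z 2..98",np.percentile(P[:,2],[2,50,98]).round(3)); 
    T=P[P[:,2]>np.percentile(P[:,2],97)-.004]; print(" top face",T.mean(0).round(4),len(T))
print("tri",tri(C["scene"],cen["scene"],C["top"],cen["top"]))
tc={"scene":[(262,121),(386,110),(441,391),(292,409)],"top":[(149,77),(248,49),(325,252),(204,291)]}
for n in tc:
    P=plane(C[n],tc[n],.2); print(n,P.round(4).tolist())
    q=np.mean(tc[n],0).astype(int); print(" top height",depthpts(C[n],[q]).round(4))
```

```text
scene 24 [213 234  21  23 333] [223.07507508 245.22222222]
 depth pts med [0.7013 0.0537 0.1963] z 2..98 [0.151 0.196 0.199]
 top face [0.6997 0.0519 0.2001] 201
top 13 [316 141  15  21 241] [323.04979253 150.87136929]
 depth pts med [0.6929 0.0497 0.1955] z 2..98 [0.159 0.195 0.199]
 top face [0.6957 0.0491 0.2013] 129
tri (array([0.69871842, 0.04992886, 0.17606856]), np.float64(0.001831192760219266))
scene [[0.5369, 0.0463, 0.2], [0.4736, 0.1904, 0.2], [0.7787, 0.3308, 0.2], [0.846, 0.1866, 0.2]]
 top height [[0.6722 0.1943 0.2018]]
top [[0.779, 0.3259, 0.2], [0.8439, 0.1816, 0.2], [0.5455, 0.0331, 0.2], [0.4738, 0.1867, 0.2]]
 top height [[0.6492 0.1769 0.2004]]
```

The knob's centre comes out at (0.698, 0.051, 0.176) from two views, which fits the 0.1745 height given. The hinge is at about (0.545, 0.031) and the cabinet front's yaw is about 24.3°. I'll approach over the cabinet.

Call:
{"api": "step_arm", "payload": {"increments": [[[0,0,4.3,-5.3,-2.9,0,8.5],[0,0,8.6,-10.6,-5.8,0,8.5],[0,0,13,-15.9,-8.7,0,8.5],[0,0,17.3,-21.2,-11.6,0,8.5],[0,0,21.6,-26.5,-14.5,0,8.5],[0,0,26,-31.8,-17.4,0,8.5],[0,0,30.3,-37.1,-20,0,8.5],[0,0,34.6,-42.4,-22.7,0,8.5],[0,0,39,-47.7,-25.5,0,8.5],[0,0,43.2,-53,-28.4,0,8.5]]]}}

```text
time_s: 1.45
tool_pos: [0.6307, 0.1336, 0.2501]
eef_rot: [-1.707, -2.637, -0.0]
wrist_force: [0.5, 0.2, 0.5]
gripper_width: 0.0852
gripper_force: 0.0
```

```bash
cat >> h.py <<'E'
def go(p,yaw):
    "tool-frame turn z (deg) and shift (cm) from the measured pose to p with tool y at yaw deg, pointing down"
    s=ctrl.sense(); R=cv2.Rodrigues(np.array(s["eef_rot"],float))[0]
    y=np.array([np.cos(np.radians(yaw)),np.sin(np.radians(yaw)),0]); z=np.array([0,0,-1.]); G=np.c_[np.cross(y,z),y,z]
    return np.degrees(cv2.Rodrigues(R.T@G)[0].ravel()).round(2),(R.T@(np.array(p)-s["tool_pos"])*100).round(2)
E
python3 -c "
from h import *
s=ctrl.sense();print(s['tool_pos'],s['wrist_force'],s['qpos'],go([.698,.051,.25],24.3),go([.698,.051,.182],24.3))"
```

```text
[0.6306749  0.13364288 0.25014431] [0.54378945 0.24822835 0.47780378] [ 3.31869476e-02  2.33081168e-01  1.57231070e+00  1.87775174e-04
  1.33634290e+00 -3.88394708e-01] (array([-0.  , -0.01, -0.15]), array([-1.03e+01,  2.76e+00,  1.00e-02])) (array([-0.  , -0.01, -0.15]), array([-10.3 ,   2.76,   6.81]))
```

Call:
{"api": "step_arm", "payload": {"increments": [[[0,0,0,-3.5,0.9,0,8.5],[0,0,0,-7,1.8,0,8.5],[0,0,0,-10.3,2.8,0,8.5],[0,0,0,-10.3,2.8,0,8.5],[0,0,0,-10.3,2.8,2,8.5],[0,0,0,-10.3,2.8,4,8.5],[0,0,0,-10.3,2.8,5.5,8.5],[0,0,0,-10.3,2.8,6.8,8.5],[0,0,0,-10.3,2.8,6.8,8.5],[0,0,0,-10.3,2.8,6.8,8.5]]]}}

```text
time_s: 2.7
tool_pos: [0.698, 0.0529, 0.183]
eef_rot: [1.704, 2.638, 0.001]
wrist_force: [-0.4, -1.1, 0.1]
gripper_width: 0.0852
gripper_force: 0.0
```

Run:
```python
from h import *
s=ctrl.sense();print(s['tool_pos'],s['wrist_force'])
a=cam("scene")["img"][120:360,100:400];b=cam("top")["img"][40:280,200:440]
cv2.imwrite("pics/g1.png",np.hstack([cv2.resize(a,(450,360)),cv2.resize(b,(340,360))]))
```

```text
[0.69803885 0.05292968 0.18300216] [-0.41382958 -1.05326403  0.11315703]
```

View pics/g1.png

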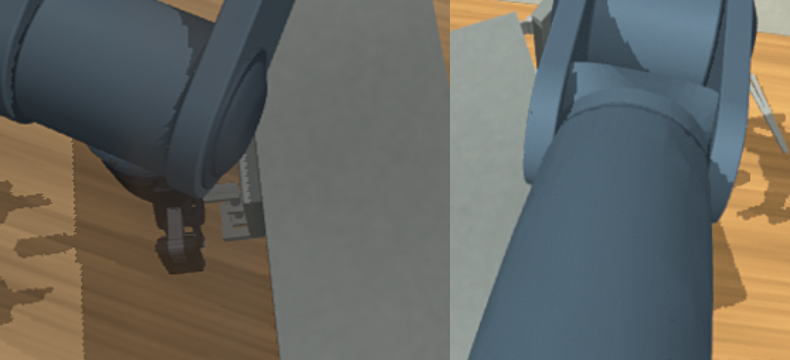

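The arm hides the knob. One finger shows at crop (180,240), clear of the leaf, and the bolt's steel arm leads in between the fingers at about (215,190). Forces are near zero, so I'll close the fingers.

Call:
{"api": "step_arm", "payload": {"increments": [[[0,0,0,0,0,0,4],[0,0,0,0,0,0,3],[0,0,0,0,0,0,2],[0,0,0,0,0,0,1.5],[0,0,0,0,0,0,1],[0,0,0,0,0,0,1],[0,0,0,0,0,0,1],[0,0,0,0,0,0,1],[0,0,0,0,0,0,1],[0,0,0,0,0,0,1]]], "newtons": 45}}

```text
time_s: 4.05
tool_pos: [0.6976, 0.0528, 0.1823]
eef_rot: [-1.704, -2.639, 0.0]
wrist_force: [-2.4, -0.7, 2.3]
gripper_width: 0.0189
gripper_force: 43.9
```

The fingers stopped on the knob at 19 mm. Next I'll lift the bolt.

Call:
{"api": "step_arm", "payload": {"increments": [[[0,0,0,0,0,-0.4,1],[0,0,0,0,0,-0.8,1],[0,0,0,0,0,-1.2,1],[0,0,0,0,0,-1.6,1],[0,0,0,0,0,-2.0,1],[0,0,0,0,0,-2.4,1],[0,0,0,0,0,-2.7,1],[0,0,0,0,0,-3.0,1],[0,0,0,0,0,-3.0,1],[0,0,0,0,0,-3.0,1]]]}}

```text
time_s: 5.3
tool_pos: [0.6975, 0.0528, 0.2124]
eef_rot: [-1.704, -2.639, 0.001]
wrist_force: [-2.1, -1.2, -4.4]
gripper_width: 0.0189
gripper_force: 45.6
```

Run:
```python
from h import *
s=ctrl.sense();p=np.array(s['tool_pos']);print(p,s['wrist_force'],s['wrist_torque'],s['gripper_width'])
# arc about the hinge: knob pose for opening a, in tool axes
yaw=24.3; H=np.array([.545,.031]); r=p[:2]-H; print(np.linalg.norm(r))
for d in range(0,91,9):
    t=-np.radians(d); q=H+np.array([[np.cos(t),-np.sin(t)],[np.sin(t),np.cos(t)]])@r
    print(d,*go([q[0],q[1],p[2]],yaw-d))
```

```text
[0.6974931  0.05283762 0.21237882] [-2.11982514 -1.24802151 -4.35300663] [-0.21118813  0.34975769 -0.0050054 ] 0.018899025492292373
0.1540487822007302
0 [-0.03 -0.01 -0.01] [0. 0. 0.]
9 [-0.03 -0.    8.99] [-2.26 -0.85  0.  ]
18 [-0.03 -0.   17.99] [-4.36 -2.05  0.  ]
27 [-0.03  0.   26.99] [-6.25 -3.56  0.  ]
36 [-3.000e-02  0.000e+00  3.599e+01] [-7.88 -5.34  0.  ]
45 [-3.000e-02  1.000e-02  4.499e+01] [-9.21 -7.36  0.  ]
54 [-3.000e-02  1.000e-02  5.399e+01] [-10.21  -9.56   0.  ]
63 [-3.000e-02  1.000e-02  6.299e+01] [-1.085e+01 -1.190e+01  1.000e-02]
72 [-3.000e-02  1.000e-02  7.199e+01] [-1.111e+01 -1.430e+01  1.000e-02]
81 [-3.000e-02  2.000e-02  8.099e+01] [-1.100e+01 -1.671e+01  1.000e-02]
90 [-3.000e-02  2.000e-02  8.999e+01] [-1.051e+01 -1.908e+01  1.000e-02]
```

Call:
{"api": "step_arm", "payload": {"increments": [[[0,0,4.5,-1.15,-0.38,0,1],[0,0,9,-2.26,-0.85,0,1],[0,0,13.5,-3.33,-1.4,0,1],[0,0,18,-4.36,-2.05,0,1],[0,0,22.5,-5.33,-2.77,0,1],[0,0,27,-6.25,-3.56,0,1],[0,0,31.5,-7.1,-4.43,0,1],[0,0,36,-7.88,-5.34,0,1],[0,0,36,-7.88,-5.34,0,1],[0,0,36,-7.88,-5.34,0,1]]]}}

```text
time_s: 6.55
tool_pos: [0.6821, -0.0409, 0.2125]
eef_rot: [2.434, 1.984, 0.002]
wrist_force: [3.3, -2.5, -4.9]
gripper_width: 0.0187
gripper_force: 45.3
```

Run:
```python
from h import *
s=ctrl.sense();p=np.array(s['tool_pos']);print(p,s['wrist_force'],s['wrist_torque'],s['gripper_width'])
H=np.array([.545,.031]); r0=np.array([.6975,.0528])-H
for d in range(36,91,9):
    t=-np.radians(d); q=H+np.array([[np.cos(t),-np.sin(t)],[np.sin(t),np.cos(t)]])@r0
    print(d,*go([q[0],q[1],.2124],24.3-d))
```

```text
[ 0.68205815 -0.04092872  0.2125284 ] [ 3.3067574  -2.54870343 -4.94551395] [-0.41515664 -0.48753572  0.02298187] 0.018685981621902697
36 [0.12 0.01 0.07] [-0.02 -0.08  0.01]
45 [0.12 0.01 9.07] [-2.29 -0.94  0.01]
54 [ 0.12 -0.   18.07] [-4.38 -2.14  0.01]
63 [ 1.200e-01 -1.000e-02  2.707e+01] [-6.27 -3.65  0.01]
72 [ 1.200e-01 -2.000e-02  3.607e+01] [-7.9  -5.44  0.  ]
81 [ 1.200e-01 -3.000e-02  4.507e+01] [-9.22 -7.46  0.  ]
90 [ 1.100e-01 -4.000e-02  5.407e+01] [-10.22  -9.66  -0.  ]
```

Forces stay small and the leaf follows. I'll continue to about 90° on the same arc.

Call:
{"api": "step_arm", "payload": {"increments": [[[0,0,5,-1.28,-0.43,0,1],[0,0,12,-3,-1.2,0,1],[0,0,18,-4.36,-2.05,0,1],[0,0,27,-6.25,-3.56,0,1],[0,0,36,-7.88,-5.34,0,1],[0,0,45,-9.21,-7.36,0,1],[0,0,50,-9.8,-8.55,0,1],[0,0,54,-10.21,-9.56,0,1],[0,0,54,-10.21,-9.56,0,1],[0,0,54,-10.21,-9.56,0,1]]]}}

```text
time_s: 7.8
tool_pos: [0.5673, -0.1227, 0.2126]
eef_rot: [3.068, 0.661, 0.0]
wrist_force: [1.7, -7.5, -6.7]
gripper_width: 0.0188
gripper_force: 45.4
```

Run:
```python
from h import *
s=ctrl.sense();print(s['tool_pos'],s['wrist_force'],s['gripper_width'],s['qd'])
for n in("scene","top"): cv2.imwrite(f"pics/{n}1.png",cam(n)["img"])
```

```text
[ 0.56730829 -0.1227452   0.21257107] [ 1.66042311 -7.46792387 -6.69181912] 0.01884957078850845 [ 0.00070236  0.00375325 -0.00356215 -0.00135645  0.00109271 -0.00160309]
```

View pics/scene1.png

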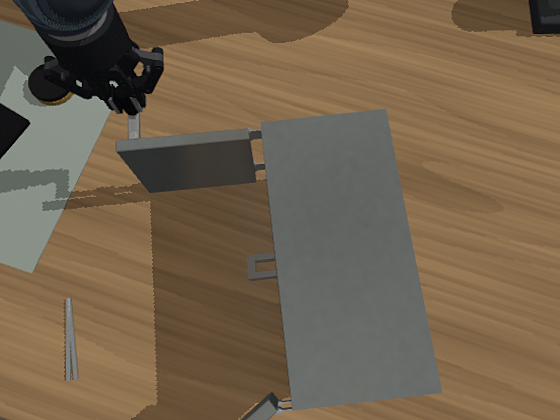

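The leaf stands at about 90° to the cabinet front, running from (262,130) to (120,145), with the knob still held at (130,105). I'll release it and withdraw upward.

Call:
{"api": "step_arm", "payload": {"increments": [[[0,0,0,0,0,0,3],[0,0,0,0,0,0,5],[0,0,0,0,0,0,6],[0,0,0,0,0,0,6],[0,0,0,0,0,0,6],[0,0,0,0,0,-1,6],[0,0,0,0,0,-3,6],[0,0,0,0,0,-6,6],[0,0,0,0,0,-9,6],[0,0,0,0,0,-12,6]]]}}

```text
time_s: 9.15
tool_pos: [0.5672, -0.1216, 0.3353]
eef_rot: [3.07, 0.661, 0.003]
wrist_force: [0.7, -0.8, 0.4]
gripper_width: 0.06
gripper_force: 0.0
```

Call:
{"api": "step_arm", "payload": {"increments": [[[0,0,0,-4,0,0,6],[0,0,0,-8,0,0,6],[0,0,0,-12,0,0,6],[0,0,0,-16,0,0,6],[0,0,0,-16,0,0,6],[0,0,0,-16,0,0,6],[0,0,0,-16,0,0,6],[0,0,0,-16,0,0,6],[0,0,0,-16,0,0,6],[0,0,0,-16,0,0,6]]]}}

```text
time_s: 10.4
tool_pos: [0.4214, -0.1872, 0.3322]
eef_rot: [-3.071, -0.662, 0.0]
wrist_force: [-0.3, -0.4, 0.3]
gripper_width: 0.06
gripper_force: 0.0
```

Run:
```python
from h import *
s=ctrl.sense();print(s['tool_pos'],s['wrist_force'],s['gripper_width'])
for n in("scene","top"):
    c=cam(n);cv2.imwrite(f"pics/{n}2.png",c["img"])
    m=(c["img"].max(2)<60).astype(np.uint8);k,l,st,ce=cv2.connectedComponentsWithStats(m)
    for i in range(1,k):
        if 120<st[i,4]<900: print(n,st[i],ce[i].round(1),depthpts(c,[ce[i].astype(int)]).round(3))
```

```text
[ 0.42135583 -0.18717372  0.33217395] [-0.25105137 -0.42410985  0.25806639] 0.05998060694130188
scene [114  85  26  31 472] [126.6  99.5] [[ 0.571 -0.117  0.221]]
scene [  0 104  30  55 884] [ 10.  127.8] [[ 0.59  -0.39   0.013]]
scene [242 392  49  28 206] [265.7 403.8] [[0.85  0.158 0.189]]
top [259  55   9  44 161] [262.8  76.3] [[0.85  0.165 0.113]]
top [431 242  24  17 296] [442.7 250.1] [[ 0.562 -0.117  0.226]]
```

View pics/scene2.png

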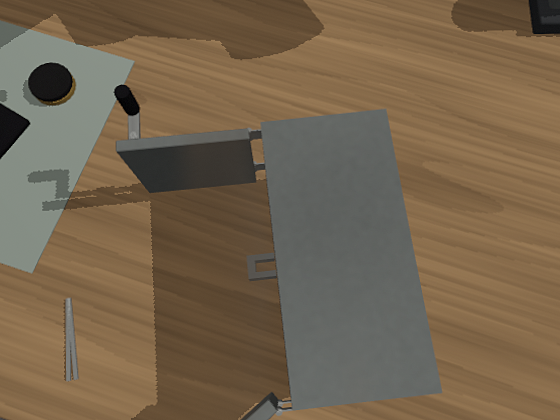

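The leaf stands open at about 90°. The knob, free at (126,99), sits about 28 mm above its earlier height, and the gripper is well clear.

```bash
python3 -c "
from bench import ctrl
print(ctrl.sign_off())"
```

```text
the job is handed in; nothing more can be done
None
```

I lifted the bolt about 30 mm while the leaf was still shut, swung the leaf open to about 90°, left it standing with the bolt up and the gripper clear, and handed the job in at about 10 s; no verdict came back.

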